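Walk a plaster mould half round to the bench fence

TASK

Push the heavy plaster mould half round by its corners with the fingertips until the face with the pouring channel squarely faces the wooden fence while the block is still clear of it; then push it up until that face lies flush against the fence, with no part of the face sticking out past either end of the fence. Slide it only, never lift or tip it, and leave the sponge, the brush and the tub where they are.

Things in the scene. Friction and masses are not known exactly. Their poses are not given: they have to be found in the camera images.
- mould: Loose white plaster mould half, a block of 0.7 to 1 kg, 90 mm (x) by 130 mm (y) by 50 mm high, on a brown board whose top is 10 mm above the work surface; slides at 3 to 9 N. Origin: centre of its underside. Its +x face has an upright black-lined channel 30 mm wide, 28 mm deep, open at top and front; other sides are plain. At the start it is turned 50 to 105 degrees anticlockwise from facing the fence.
- face_left (a point): Bottom corner of the mould's channel face (the one with the channel) at its +y end (45, 65, 0 mm in the mould's frame); axes as the mould's.
- face_right (a point): Bottom corner of the mould's channel face at its -y end (45, -65, 0 mm in the mould's frame); axes as the mould's.
- fence: Fixed pale wooden batten on the board, 24 mm thick (its x), 210 mm long (its y), 40 mm high, held by two low steel brackets behind it (+x side). Origin: centre of its underside. Its front face, towards -x, is the one the mould goes against. Its place and yaw vary a little.
- fence_front (a point): Middle of the lower edge of the fence's front face; axes as the fence's: x points into the fence, square to the front face, y runs along it. Flush means the mould's x axis points along this x axis and the channel face is at x = 0 here.
- sponge: Loose sanding sponge lying on the board to one side, 100 x 65 x 34 mm, origin at the centre of its underside. Leave it.
- brush: Loose brush about 200 mm long lying on the board to the other side, along its x. Sponge and brush may have changed sides. Leave it.
- tub: Loose empty white plastic mixing tub, round, open at the top, 72 mm across and 70 mm high, on the board behind the fence; origin at the centre of its underside. Leave it.
Things that resemble listed ones, but are neither listed nor needed, are in the scene too. Of the things that look like the mould, the largest one is meant.

How it is judged:
By the outcome, as a careful person would: the job done as asked, in the order asked, and still so for the second after the job is handed in, with the robot touching nothing.
It also fails if it takes over 72 s, if anything falls off the work surface, if the arm or the gripper's body presses on something with over 40 N, if the wrist force passes 120 N, or if a joint passes its speed limit or range.

ROBOT

A 6-joint arm with a two-finger parallel gripper is mounted at the origin on the work surface. World frame = base frame: x ahead of the robot, y to its left, z up, the work surface at z = 0. Lengths are in m, angles in rad, forces in N, time in s.
With the tool pointing down it reaches from about 0.325 to 0.9 m from the base axis. Payload 3.5 kg.
Tool frame: the origin (TCP) lies at the very end of the fingers, on their centre line; the grasp point (between the pads) lies 19 mm behind it; z points along the fingers, y is the direction in which the jaws open and shut (so a half turn about z gives the same grasp; the last joint's range is limited). The gripper opens to 85 mm and grips with 20 to 120 N. Pads are 22 mm wide; open, the fingers measure 114 mm over their backs; the gripper's body (76 mm by 85 mm) begins 54 mm behind the grasp point. The pads swing forward as they close: fully open they stand 13 mm farther back than shut.
Start: joints at [1.182, 0.276, -0.026, 1.268, 0, 1.467], TCP at [0.176, 0.6, 0.231] pointing down, gripper open.
Joint ranges: [-3.12, 3.12], [-0.85, 1.88], [-1.08, 1.24], [-1.95, 2.15], [-1.57, 1.53], [-3.14, 3.14]. Speed limits (rad/s): [2.57, 2.57, 3.14, 3.14, 3.14, 3.14].

INTERFACE

Orientations are given as a unit quaternion [w, x, y, z].
In Python, from station import ctrl gives the robot as it stands.
- The arm moves only by the shell command python3 -m handwheel 'ROWS' [OPENING] [FORCE]. ROWS is JSON, a list of rows, each an object with "slide": the shift along the tool's x, y, z in m, a list of three; "roll": the turn about the tool's z in degrees. In form: [{"slide": [tx, ty, tz], "roll": roll}, ...]. A call has 1 to 12 rows; each row is the pose to reach, as a shift and turn from the pose commanded when the call began, along the tool's axes at that moment; what a row does not reach only later rows make up. A row lasts 1/12 s, in which the tool goes at most 41.7 mm and 7.16 degrees, less where a joint would pass 70% of its speed; a pose out of reach is approached as far as the arm can. A call with a gripper value outside its range is refused whole. OPENING is the finger opening in m, from 0 to 0.0854, set as the call begins (- or left out, the last holds). The fingers move at their own pace and stop on an object; FORCE is the grip in N (left out, the last holds). Time passes only in rows, so rows that repeat a pose let the fingers close. It gives the time, the measured TCP pose, the force and the opening at its end, in the units of the state.
- ctrl.observe(): the state, without advancing time (a new reading comes with each control period).
- ctrl.grab_frame(name): name is "scene" or "top" or "wrist"; returns a dict with "image" (384x512x3 uint8, blue, green, red), "fx", "fy", "cx", "cy" (pixels), "R" (3x3) and "t" (3): a world point X has camera coordinates R X + t; the wrist camera has in their place "T_tool_cam" (4x4, takes a point from camera to tool coordinates, whose origin is the TCP and whose axes are the flange's). Camera axes: x right, y down, z forward; pixel columns grow to the right and rows downward; lengths in m; the calibration is good to about 2 mm. A picture is of the moment at which its call begins: read the wrist's pose just before it. There is no depth.
- ctrl.sign_off(): hands the job in, once; it reports no verdict.
The state is a dict: "time": time; "joint_pos": joint angles; "dq": joint speeds; "effort": joint torques, N m; "eef_pos": TCP position; "eef_rot": TCP orientation; "wrist_force": force on the tool from outside, world axes, zero at the start; "torque": the same for the moment, N m; "width": finger opening in m.
Only numpy, scipy, OpenCV 4.12 (cv2) and the standard library are available. Lean on these libraries where they do the work, as an engineer would, in place of code of your own. Each camera call takes 0.05 s, during which the arm holds its last target. There are 200 camera calls.

## Working session

There is one attempt and no reset: what is moved stays moved. The work goes in short steps, Python scripts to look and compute and a shell command to move; the robot and the scene stay as the last step left them, time stands still between calls to the robot, and variables do not carry over. Pictures are saved under pics/ and viewed, about 8 in all and at most 12, crops included, and the job is handed in when it is done.

```bash
ls; mkdir -p pics
python3 - <<'E'
from station import ctrl
import cv2
for n in("top","scene"):
    f=ctrl.grab_frame(n); cv2.imwrite(f"pics/{n}0.png",f["image"]); print(n,f["fx"],f["cx"],f["cy"],f["R"],f["t"])
s=ctrl.observe(); print(s)
E
```

```text
pics
top 380.60888109123823 256.7249487214154 193.22387342450583 [[-0.01678914 -0.9997987  -0.01098546]
 [-0.9960537   0.01768189 -0.08697338]
 [ 0.08715012  0.0094819  -0.99615006]] [0.04867697 0.51700646 1.08843918]
scene 457.4000607812848 255.65078756770703 189.65956242190654 [[-0.75148022  0.65967931 -0.01003411]
 [ 0.52575687  0.58959471 -0.61315396]
 [-0.39856893 -0.46604858 -0.7898997 ]] [ 0.36914943 -0.24050488  1.72199198]
{'time': 0.1, 'joint_pos': array([ 1.18161096e+00,  2.77071855e-01, -2.77121867e-02,  1.26799031e+00,
       -3.07751568e-06,  1.46739947e+00]), 'dq': array([ 0.00094437, -0.00260381,  0.00207676,  0.000931  ,  0.00199021,
        0.00051805]), 'effort': array([ 3.18928032e-04, -4.46708071e+01,  2.96127605e+01,  8.46377166e-03,
       -3.51779329e-05, -2.75606482e-06]), 'eef_pos': array([0.17594367, 0.59901048, 0.23027711]), 'eef_rot': array([-2.39637383e-04,  1.42408393e-01,  9.89807492e-01, -9.59542073e-04]), 'wrist_force': array([ 0.09444487, -0.13074503,  0.00665139]), 'torque': array([-0.0266227 ,  0.01004007, -0.02584895]), 'width': 0.08547940900374046}
```

Run:
```python
import cv2
im=cv2.imread("pics/top0.png"); cv2.imwrite("pics/top0b.png",cv2.resize(im,(800,600),interpolation=cv2.INTER_CUBIC))
```

```text
(no output)
```

View pics/top0b.png

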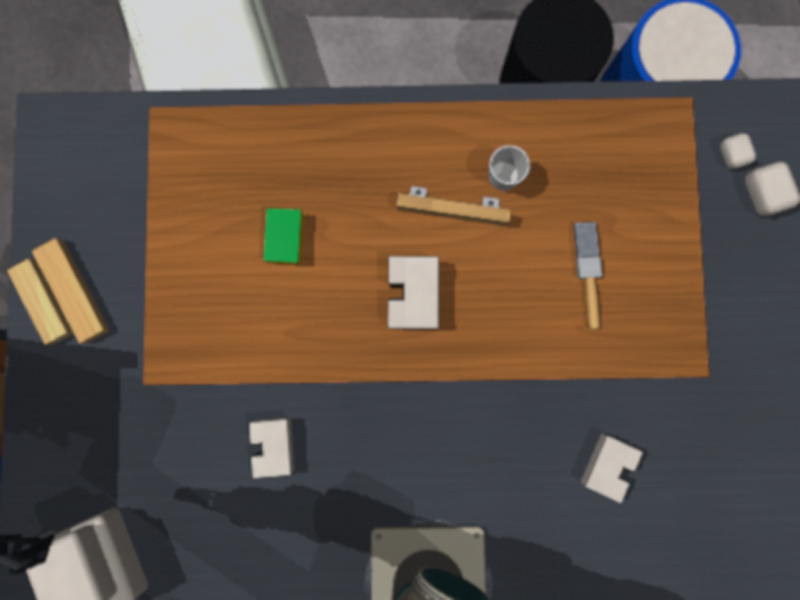

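View pics/scene0.png

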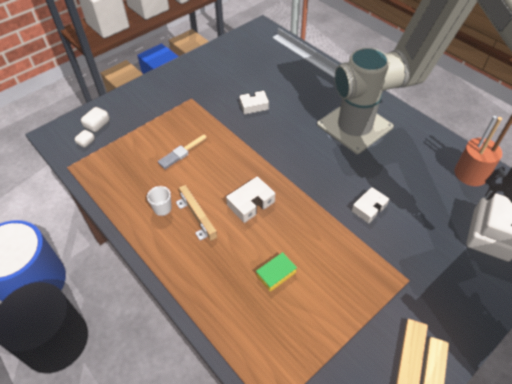

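The top view shows the mould near (413,292), its channel facing image left (world +y). The fence runs from (397,200) to (510,214). The sponge is at (283,236), the brush at (588,275) and the tub at (509,167). I'll enlarge a crop for the corners.

```bash
cat > h.py <<'E'
import numpy as np,cv2
from station import ctrl
from scipy.spatial.transform import Rotation as Ro
def w(f,px,z):
    """pixel -> world at height z (scene/top)"""
    R=np.array(f["R"]);t=np.array(f["t"])
    d=R.T@np.array([(px[0]-f["cx"])/f["fx"],(px[1]-f["cy"])/f["fy"],1]);c=-R.T@t
    return c+d*(z-c[2])/d[2]
def proj(f,X):
    p=np.asarray(f["R"])@np.asarray(X)+np.asarray(f["t"]); return np.array([f["fx"]*p[0]/p[2]+f["cx"],f["fy"]*p[1]/p[2]+f["cy"]])
def crop(f,name,u0,v0,u1,v1,k):
    im=f["image"][v0:v1,u0:u1]; cv2.imwrite(f"pics/{name}.png",cv2.resize(im,None,fx=k,fy=k,interpolation=cv2.INTER_CUBIC))
def st():
    s=ctrl.observe(); r=Ro.from_quat(np.roll(s["eef_rot"],-1)).as_matrix()
    print("t",round(s["time"],2),"tcp",s["eef_pos"].round(4),"toolx",r[:,0].round(3),"tooly",r[:,1].round(3),"F",s["wrist_force"].round(1),"w",round(s["width"],4),"q",s["joint_pos"].round(2)); return s,r
E
python3 - <<'E'
from h import *
f=ctrl.grab_frame("top"); crop(f,"c1",240,118,340,216,6)
E
```

```text
(no output)
```

View pics/c1.png

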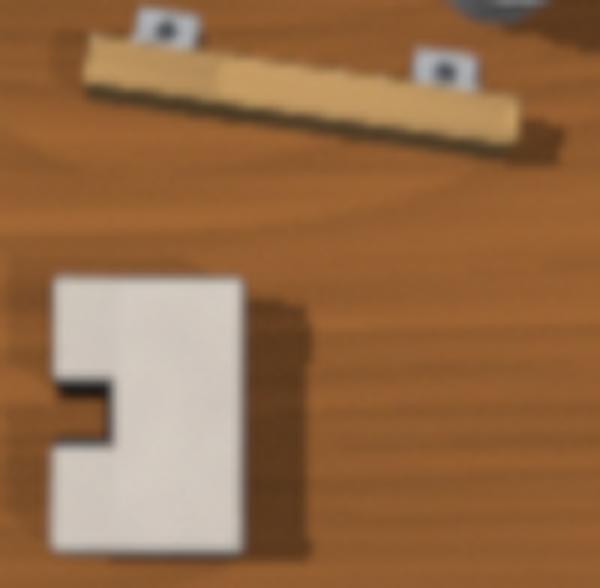

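The crop shows the mould's top corners at (53,276), (244,277), (243,553) and (50,552). The fence's top front edge runs from (84,85) to (516,141), and its back edge from (90,35) to (520,97).

```bash
cat >> h.py <<'E'
def fit(P,Q):
    """planar rigid fit: model P -> world Q; returns origin, yaw deg, residual"""
    P=np.array(P,float);Q=np.array(Q,float)[:,:2];p=P-P.mean(0);q=Q-Q.mean(0)
    a=np.arctan2((p[:,0]*q[:,1]-p[:,1]*q[:,0]).sum(),(p*q).sum());c,s=np.cos(a),np.sin(a);M=np.array([[c,-s],[s,c]])
    o=Q.mean(0)-M@P.mean(0); return o,np.degrees(a),np.abs(Q-(P@M.T+o)).max()
def cp(u,v,u0,v0,k): return (u0+(u+.5)/k-.5,v0+(v+.5)/k-.5)
FP=[(-.012,.105),(-.012,-.105),(.012,.105),(.012,-.105)]
E
python3 - <<'E'
from h import *
f=ctrl.grab_frame("top")
c=lambda L,z:[w(f,cp(u,v,240,118,6),z) for u,v in L]
F=c([(84,85),(516,141),(90,35),(520,97)],.05)
o,a,r=fit(FP,F);print("fence",o,a,r)
# channel faces left(+y world): +x face = TL,BL ; mould +y end = BL (world -x)
M=c([(53,276),(244,277),(243,553),(50,552)],.06);print(np.round(M,4))
print("mould",fit([(.045,-.065),(-.045,-.065),(-.045,.065),(.045,.065)],M))
W=[(283/1.5625,235/1.5625),(588/1.5625,265/1.5625)]
print([w(f,p,.04) for p in W])
st()
f=ctrl.grab_frame("wrist");print(f["T_tool_cam"])
E
```

```text
fence [ 0.68957886 -0.05924323] -9.044285932737136 0.0011848746389148124
[[ 0.5995  0.0616  0.06  ]
 [ 0.5973 -0.0288  0.06  ]
 [ 0.4668 -0.0254  0.06  ]
 [ 0.4688  0.0649  0.06  ]]
mould (array([0.53307976, 0.01806649]), np.float64(88.57430128158286), np.float64(0.0004306010757096357))
[array([0.64520795, 0.2574061 , 0.04      ]), array([ 0.57843397, -0.30595322,  0.04      ])]
t 0.2 tcp [0.1761 0.5992 0.2306] toolx [-0.959  0.282  0.   ] tooly [ 0.282  0.959 -0.001] F [1.5 0.2 1. ] w 0.0851 q [ 1.18  0.28 -0.03  1.27 -0.    1.47]
[[-1.35176173e-04 -9.49935846e-01 -3.12444988e-01  8.03448162e-02]
 [ 9.99999754e-01 -3.43438874e-04  6.11527676e-04 -5.03046400e-05]
 [-6.88217815e-04 -3.12444829e-01  9.49935658e-01 -1.42872242e-01]
 [ 0.00000000e+00  0.00000000e+00  0.00000000e+00  1.00000000e+00]]
```

```bash
cat >> h.py <<'E'
def go(x,y,z,yaw):
    s,r=st(); sl=r.T@(np.array([x,y,z])-s["eef_pos"]); a=np.degrees(np.arctan2(r[1,0],r[0,0]))
    print("slide",sl.round(4),"roll",round((a-yaw+180)%360-180,1))
E
python3 -m handwheel '[{"slide":[-0.411,-0.463,0.08],"roll":-15},{"slide":[-0.411,-0.463,0.08],"roll":-15},{"slide":[-0.411,-0.463,0.08],"roll":-15},{"slide":[-0.411,-0.463,0.08],"roll":-15},{"slide":[-0.411,-0.463,0.08],"roll":-15},{"slide":[-0.411,-0.463,0.08],"roll":-15},{"slide":[-0.411,-0.463,0.08],"roll":-15},{"slide":[-0.411,-0.463,0.08],"roll":-15},{"slide":[-0.411,-0.463,0.08],"roll":-15},{"slide":[-0.411,-0.463,0.08],"roll":-15},{"slide":[-0.411,-0.463,0.08],"roll":-15},{"slide":[-0.411,-0.463,0.08],"roll":-15}]' 0.012
python3 -c "
from h import *
go(.44,.04,.1,178.6)"
```

```text
time: 1.25
eef_pos: [0.3879, 0.1492, 0.1673]
eef_rot: [0.001, 0.012, 1.0, 0.0]
wrist_force: [0.9, 1.3, 0.7]
width: 0.012
t 1.25 tcp [0.3879 0.1492 0.1673] toolx [-1.     0.024 -0.001] tooly [0.024 1.    0.   ] F [0.9 1.3 0.7] w 0.012 q [ 0.21 -0.05 -0.54  1.08  0.    0.24]
slide [-0.0546 -0.1079  0.0673] roll 0.0
```

```bash
python3 -m handwheel '[{"slide":[-0.020,-0.041,0.02],"roll":0},{"slide":[-0.036,-0.075,0.04],"roll":0},{"slide":[-0.052,-0.109,0.067],"roll":0},{"slide":[-0.052,-0.109,0.09],"roll":0},{"slide":[-0.052,-0.109,0.12],"roll":0},{"slide":[-0.052,-0.109,0.144],"roll":0},{"slide":[-0.052,-0.109,0.144],"roll":0},{"slide":[-0.052,-0.109,0.144],"roll":0},{"slide":[-0.052,-0.109,0.144],"roll":0}]'
python3 -c "
from h import *
go(.457,.04,.023,178.6)
f=ctrl.grab_frame('top');crop(f,'c2',220,110,350,220,5)
"
```

```text
time: 2.0
eef_pos: [0.4378, 0.0409, 0.0243]
eef_rot: [0.001, 0.012, 1.0, -0.0]
wrist_force: [-0.4, 0.4, 0.5]
width: 0.0119
t 2.0 tcp [0.4378 0.0409 0.0243] toolx [-1.     0.024 -0.002] tooly [ 0.024  1.    -0.   ] F [-0.4  0.4  0.5] w 0.0119 q [-0.05  0.17 -0.66  0.74  0.   -0.03]
slide [-0.0192 -0.0005  0.0013] roll 0.0
```

View pics/c2.png

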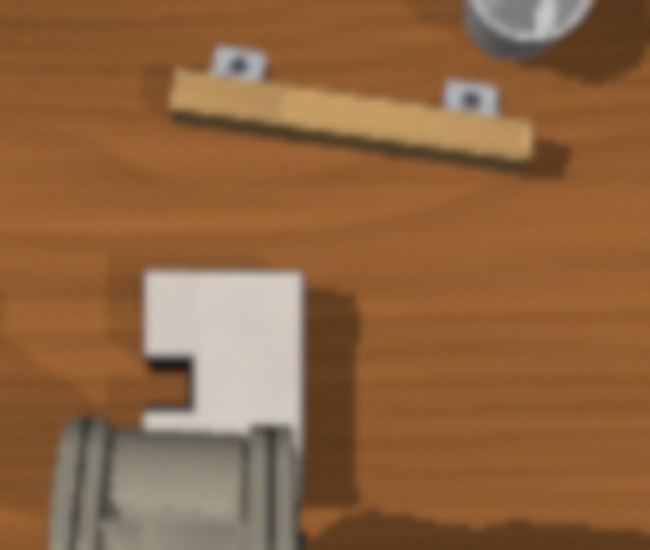

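The wrist hides the lower part of the mould, but its top corners (145,271) and (303,271) show it hasn't moved. Next I'll work out the arc rows for a pivot at (0.533, -0.032).

```bash
cat >> h.py <<'E'
def arc(cor,start,yaw0,ths,z=None):
    """slides (from the present pose) for a TCP start pose turned clockwise by ths about cor"""
    s,r=st(); a=np.degrees(np.arctan2(r[1,0],r[0,0]))
    for th in ths:
        M=Ro.from_euler('z',-th,degrees=True).as_matrix()[:2,:2]
        p=np.r_[np.array(cor)+M@(np.array(start)-cor),z or s["eef_pos"][2]]
        print(th,"slide",(r.T@(p-s["eef_pos"])).round(3)[:2],"roll",round((a-yaw0+th+180)%360-180,1))
E
python3 -c "
from h import *
arc((.533,-.032),(.457,.0405),178.6,range(0,31,3))"
```

```text
t 2.05 tcp [0.4386 0.041  0.0249] toolx [-1.     0.023 -0.003] tooly [ 0.023  1.    -0.   ] F [-0.1  1.1  0.7] w 0.0121 q [-0.05  0.17 -0.66  0.74  0.   -0.03]
0 slide [-0.018 -0.   ] roll 0.1
3 slide [-0.022  0.004] roll 3.1
6 slide [-0.026  0.008] roll 6.1
9 slide [-0.03   0.011] roll 9.1
12 slide [-0.035  0.015] roll 12.1
15 slide [-0.039  0.018] roll 15.1
18 slide [-0.044  0.02 ] roll 18.1
21 slide [-0.049  0.023] roll 21.1
24 slide [-0.054  0.025] roll 24.1
27 slide [-0.059  0.028] roll 27.1
30 slide [-0.064  0.029] roll 30.1
```

```bash
python3 -m handwheel '[{"slide":[-0.010,0,0],"roll":0},{"slide":[-0.018,0,0],"roll":0},{"slide":[-0.022,0.004,0],"roll":3},{"slide":[-0.026,0.008,0],"roll":6},{"slide":[-0.030,0.011,0],"roll":9},{"slide":[-0.035,0.015,0],"roll":12},{"slide":[-0.039,0.018,0],"roll":15},{"slide":[-0.044,0.020,0],"roll":18},{"slide":[-0.049,0.023,0],"roll":21},{"slide":[-0.054,0.025,0],"roll":24},{"slide":[-0.059,0.028,0],"roll":27},{"slide":[-0.064,0.029,0],"roll":30}]'
python3 -c "
from h import *
arc((.533,-.032),(.457,.0405),178.6,range(30,58,3))
f=ctrl.grab_frame('top');crop(f,'c3',220,110,350,220,5)
"
```

```text
time: 3.05
eef_pos: [0.5011, 0.0695, 0.0237]
eef_rot: [-0.001, 0.271, 0.963, 0.001]
wrist_force: [-4.0, 2.0, 1.8]
width: 0.0122
t 3.05 tcp [0.5011 0.0695 0.0237] toolx [-0.853  0.522  0.003] tooly [0.522 0.853 0.001] F [-4.   2.   1.8] w 0.0122 q [ 0.01  0.28 -0.52  0.78  0.    0.56]
30 slide [-0.002  0.001] roll -0.0
33 slide [-0.006  0.005] roll 3.0
36 slide [-0.01   0.008] roll 6.0
39 slide [-0.014  0.012] roll 9.0
42 slide [-0.019  0.015] roll 12.0
45 slide [-0.023  0.018] roll 15.0
48 slide [-0.028  0.021] roll 18.0
51 slide [-0.033  0.024] roll 21.0
54 slide [-0.038  0.026] roll 24.0
57 slide [-0.043  0.028] roll 27.0
```

View pics/c3.png

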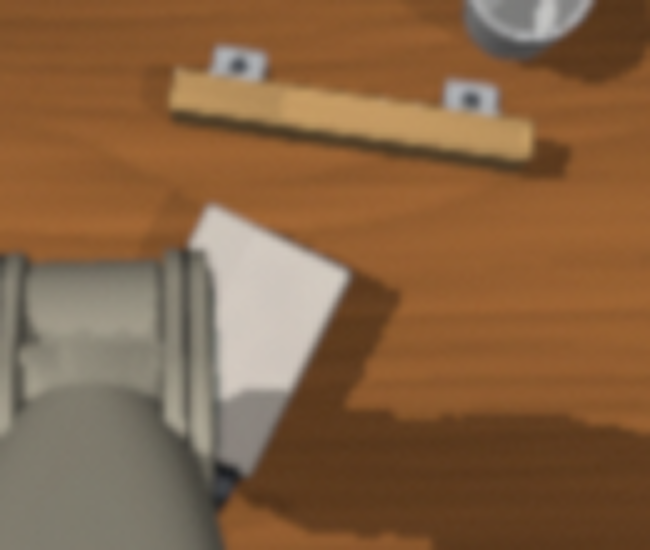

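The mould has turned with the tool. Its visible top corners are at (211,204), (350,270) and about (249,476).

```bash
cat >> h.py <<'E'
def pose(f,pts,mod,u0,v0,k,z=.06):
    o,a,r=fit(mod,[w(f,cp(u,v,u0,v0,k),z) for u,v in pts])
    n=np.array([np.cos(np.radians(-9.04)),np.sin(np.radians(-9.04))]);ff=np.array([.6896,-.0592])-.012*n
    d=o-ff; print("mould",o.round(4),round(a,2),"res",round(r,4),"| in fence frame x",round(d@n,4),"y",round(d@[-n[1],n[0]],4),"yaw err",round(a+9.04,2))
E
python3 -c "
from h import *
f=ctrl.grab_frame('top')
pose(f,[(211,204),(350,270)],[(.045,-.065),(-.045,-.065)],220,110,5)
pose(f,[(211,204),(350,270),(249,476)],[(.045,-.065),(-.045,-.065),(-.045,.065)],220,110,5)
M=Ro.from_euler('z',-30,degrees=True).as_matrix()[:2,:2];c=np.array([.533,-.032]);print(c+M@(np.array([.5331,.0181])-c))
"
```

```text
mould [0.559  0.0131] 63.22 res 0.0011 | in fence frame x -0.1284 y 0.0508 yaw err 72.26
mould [0.5594 0.0139] 62.53 res 0.0011 | in fence frame x -0.1281 y 0.0518 yaw err 71.57
[0.5581366  0.01133787]
```

```bash
python3 -c "
from h import *
arc((.532,-.038),(.5025,.0695),148.6,range(0,34,3))"
```

```text
t 3.15 tcp [0.503  0.0693 0.0239] toolx [-0.854  0.52  -0.   ] tooly [0.52  0.854 0.002] F [-1.7  1.4 -0.2] w 0.0119 q [ 0.01  0.28 -0.52  0.77  0.    0.55]
0 slide [ 0.001 -0.   ] roll 0.1
3 slide [-0.004  0.004] roll 3.1
6 slide [-0.008  0.008] roll 6.1
9 slide [-0.012  0.012] roll 9.1
12 slide [-0.017  0.015] roll 12.1
15 slide [-0.022  0.018] roll 15.1
18 slide [-0.027  0.021] roll 18.1
21 slide [-0.032  0.024] roll 21.1
24 slide [-0.038  0.026] roll 24.1
27 slide [-0.043  0.028] roll 27.1
30 slide [-0.049  0.03 ] roll 30.1
33 slide [-0.054  0.032] roll 33.1
```

```bash
python3 -m handwheel '[{"slide":[-0.004,0.004,0],"roll":3},{"slide":[-0.008,0.008,0],"roll":6},{"slide":[-0.012,0.012,0],"roll":9},{"slide":[-0.017,0.015,0],"roll":12},{"slide":[-0.022,0.018,0],"roll":15},{"slide":[-0.027,0.021,0],"roll":18},{"slide":[-0.032,0.024,0],"roll":21},{"slide":[-0.038,0.026,0],"roll":24},{"slide":[-0.043,0.028,0],"roll":27},{"slide":[-0.049,0.030,0],"roll":30},{"slide":[-0.054,0.032,0],"roll":33}]'
python3 -c "
from h import *
arc((.532,-.038),(.5025,.0695),148.6,range(33,70,3))
f=ctrl.grab_frame('top');crop(f,'c4',220,110,350,220,5)
"
```

```text
time: 4.07
eef_pos: [0.5651, 0.068, 0.0236]
eef_rot: [-0.0, 0.533, 0.846, 0.001]
wrist_force: [-1.9, 0.8, -1.2]
width: 0.0121
t 4.07 tcp [0.5651 0.068  0.0236] toolx [-0.432  0.902  0.001] tooly [0.902 0.432 0.001] F [-1.9  0.8 -1.2] w 0.0121 q [ 0.01  0.37 -0.38  0.82  0.    1.13]
33 slide [-0.     0.001] roll -0.0
36 slide [-0.004  0.005] roll 3.0
39 slide [-0.009  0.009] roll 6.0
42 slide [-0.013  0.013] roll 9.0
45 slide [-0.018  0.016] roll 12.0
48 slide [-0.023  0.019] roll 15.0
51 slide [-0.028  0.022] roll 18.0
54 slide [-0.033  0.025] roll 21.0
57 slide [-0.038  0.027] roll 24.0
60 slide [-0.044  0.029] roll 27.0
63 slide [-0.049  0.031] roll 30.0
66 slide [-0.055  0.033] roll 33.0
69 slide [-0.061  0.034] roll 36.0
```

View pics/c4.png

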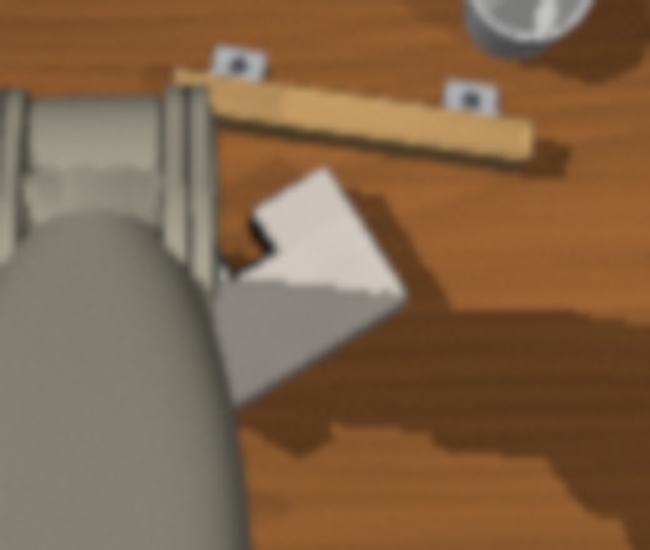

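The mould's top corners are at (325,167) and (405,297), and the channel's lip corner is at (252,210).

```bash
python3 -c "
from h import *
f=ctrl.grab_frame('top')
pose(f,[(325,167),(405,297),(252,210)],[(.045,-.065),(-.045,-.065),(.045,-.015)],220,110,5)
arc((.5625,-.045),(.5655,.068),115.6,range(33,70,3))
"
```

```text
mould [ 0.5865 -0.0086] 29.88 res 0.0013 | in fence frame x -0.0977 y 0.0338 yaw err 38.92
t 4.17 tcp [0.5662 0.0675 0.0239] toolx [-0.434  0.901 -0.001] tooly [0.901 0.434 0.002] F [0.1 0.9 0.1] w 0.0122 q [ 0.01  0.37 -0.38  0.82 -0.    1.13]
33 slide [-0.044  0.046] roll 33.1
36 slide [-0.049  0.049] roll 36.1
39 slide [-0.054  0.051] roll 39.1
42 slide [-0.06   0.054] roll 42.1
45 slide [-0.065  0.056] roll 45.1
48 slide [-0.071  0.057] roll 48.1
51 slide [-0.077  0.059] roll 51.1
54 slide [-0.083  0.06 ] roll 54.1
57 slide [-0.088  0.06 ] roll 57.1
60 slide [-0.094  0.061] roll 60.1
63 slide [-0.1    0.061] roll 63.1
66 slide [-0.106  0.061] roll 66.1
69 slide [-0.112  0.06 ] roll 69.1
```

```bash
python3 -m handwheel '[{"slide":[-0.004,0.005,0],"roll":3},{"slide":[-0.009,0.009,0],"roll":6},{"slide":[-0.013,0.013,0],"roll":9},{"slide":[-0.018,0.016,0],"roll":12},{"slide":[-0.023,0.019,0],"roll":15},{"slide":[-0.028,0.022,0],"roll":18},{"slide":[-0.033,0.025,0],"roll":21},{"slide":[-0.038,0.027,0],"roll":24},{"slide":[-0.044,0.029,0],"roll":27},{"slide":[-0.049,0.031,0],"roll":30},{"slide":[-0.055,0.033,0],"roll":33},{"slide":[-0.061,0.034,0],"roll":36}]'
python3 -c "
from h import *
st()
f=ctrl.grab_frame('top');crop(f,'c5',220,110,350,220,5)
"
```

```text
time: 5.17
eef_pos: [0.6225, 0.0278, 0.0237]
eef_rot: [0.0, 0.768, 0.641, 0.001]
wrist_force: [1.5, 2.5, -2.3]
width: 0.0119
t 5.17 tcp [0.6225 0.0278 0.0237] toolx [0.179 0.984 0.002] tooly [ 0.984 -0.179  0.002] F [ 1.5  2.5 -2.3] w 0.0119 q [-0.06  0.45 -0.26  0.86  0.    1.69]
```

View pics/c5.png

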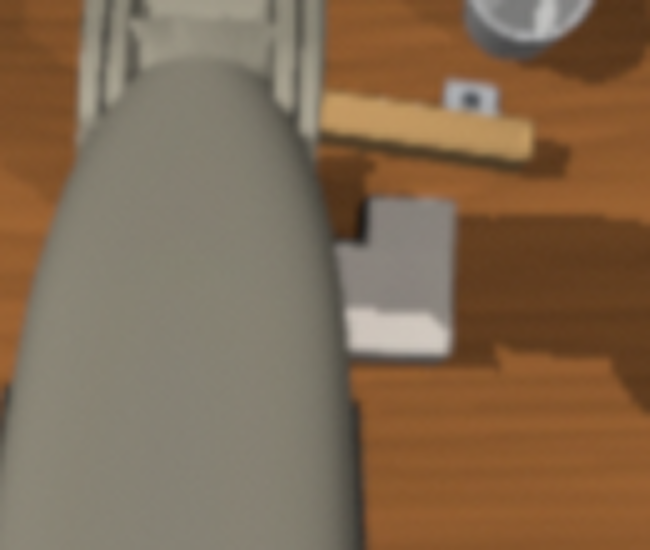

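The mould is clear of the fence and nearly square to it. Its corners are at (454,199) and (452,356), with the channel lip at (368,197).

```bash
python3 -c "
from h import *
f=ctrl.grab_frame('top')
pose(f,[(454,199),(452,356),(368,197)],[(.045,-.065),(-.045,-.065),(.045,-.015)],220,110,5)
arc((.537,-.045),(.6225,.0275),79.7,range(0,13,3))
"
```

```text
mould [ 0.595  -0.0489] -2.66 res 0.0006 | in fence frame x -0.0831 y -0.0047 yaw err 6.38
t 5.27 tcp [0.6228 0.0266 0.0238] toolx [ 0.179  0.984 -0.   ] tooly [ 0.984 -0.179  0.002] F [ 0.1 -0.1 -0.3] w 0.0123 q [-0.06  0.45 -0.26  0.86 -0.    1.69]
0 slide [ 0.001 -0.   ] roll 0.0
3 slide [-0.003  0.004] roll 3.0
6 slide [-0.007  0.008] roll 6.0
9 slide [-0.011  0.012] roll 9.0
12 slide [-0.016  0.016] roll 12.0
```

```bash
python3 -m handwheel '[{"slide":[-0.003,0.004,0],"roll":3},{"slide":[-0.007,0.008,0],"roll":6},{"slide":[-0.007,0.008,0],"roll":6},{"slide":[0.008,0.008,0],"roll":6},{"slide":[0.030,0.008,0],"roll":6},{"slide":[0.045,0.008,-0.02],"roll":6},{"slide":[0.045,0.008,-0.055],"roll":6},{"slide":[0.045,0.008,-0.090],"roll":6},{"slide":[0.045,0.008,-0.11],"roll":6}]'
python3 -c "
from h import *
go(.50,-.04,.13,171)
"
```

```text
time: 6.02
eef_pos: [0.6389, 0.0714, 0.1372]
eef_rot: [0.002, 0.799, 0.601, 0.002]
wrist_force: [-0.1, 0.7, 0.4]
width: 0.0118
t 6.02 tcp [0.6389 0.0714 0.1372] toolx [0.278 0.961 0.001] tooly [ 0.961 -0.278  0.005] F [-0.1  0.7  0.4] w 0.0118 q [ 0.01  0.36 -0.11  1.09 -0.    1.86]
slide [-0.1457 -0.1024  0.0067] roll -97.2
```

```bash
python3 -m handwheel '[{"slide":[-0.04,-0.03,0],"roll":-7},{"slide":[-0.075,-0.053,0],"roll":-14},{"slide":[-0.110,-0.077,0],"roll":-21},{"slide":[-0.144,-0.103,0],"roll":-28},{"slide":[-0.144,-0.103,0],"roll":-35},{"slide":[-0.144,-0.103,0],"roll":-42},{"slide":[-0.144,-0.103,0],"roll":-49},{"slide":[-0.144,-0.103,0],"roll":-56},{"slide":[-0.144,-0.103,0],"roll":-63},{"slide":[-0.144,-0.103,0],"roll":-70},{"slide":[-0.144,-0.103,0],"roll":-77},{"slide":[-0.144,-0.103,0],"roll":-97}]' 0.085
python3 -m handwheel '[{"slide":[0,0,0],"roll":-7},{"slide":[0,0,0],"roll":-13},{"slide":[0,0,0],"roll":-13},{"slide":[0,0,0],"roll":-13}]'
python3 -c "
from h import *
go(.50,-.037,.013,170.96)
f=ctrl.grab_frame('top');crop(f,'c6',240,120,340,220,6)
"
```

```text
time: 7.02
eef_pos: [0.4977, -0.0384, 0.1334]
eef_rot: [0.0, 0.188, 0.982, -0.0]
wrist_force: [0.1, -0.4, -1.1]
width: 0.0851
time: 7.35
eef_pos: [0.4978, -0.0386, 0.1334]
eef_rot: [-0.0, 0.081, 0.997, -0.0]
wrist_force: [-0.1, 0.3, -0.2]
width: 0.0849
t 7.35 tcp [ 0.4978 -0.0386  0.1334] toolx [-0.987  0.161 -0.   ] tooly [ 0.161  0.987 -0.   ] F [-0.1  0.3 -0.2] w 0.0849 q [-0.21  0.13 -0.43  1.01 -0.   -0.05]
slide [-0.002   0.0019  0.1204] roll -0.2
```

View pics/c6.png

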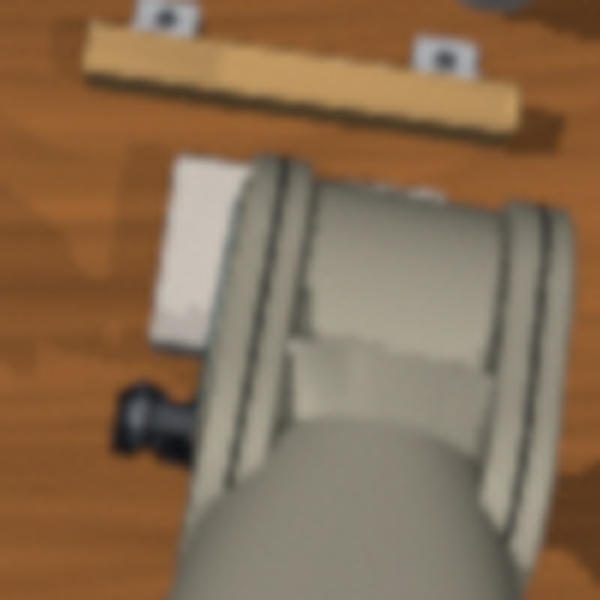

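The mould's +y end is visible, with top corners at (180,156) and (151,346). The gap to the fence is clear.

```bash
python3 -c "
from h import *
f=ctrl.grab_frame('top')
pose(f,[(180,156),(151,346)],[(.045,.065),(-.045,.065)],240,120,6)
print(w(f,cp(445,195,240,120,6),.06))
"
```

```text
mould [ 0.5939 -0.0559] -9.68 res 0.001 | in fence frame x -0.083 y -0.0118 yaw err -0.64
[ 0.62905344 -0.12472649  0.06      ]
```

```bash
python3 -m handwheel '[{"slide":[0,0,0.04],"roll":-0.2},{"slide":[0,0,0.08],"roll":-0.2},{"slide":[0,0,0.11],"roll":-0.2},{"slide":[0,0,0.119],"roll":-0.2},{"slide":[-0.015,0,0.119],"roll":-0.2},{"slide":[-0.030,0,0.119],"roll":-0.2},{"slide":[-0.036,0,0.119],"roll":-0.2},{"slide":[-0.040,0,0.119],"roll":-0.2},{"slide":[-0.044,0,0.119],"roll":-0.2},{"slide":[-0.048,0,0.119],"roll":-0.2},{"slide":[-0.052,0,0.119],"roll":-0.2},{"slide":[-0.056,0,0.119],"roll":-0.2}]'
python3 -c "
from h import *
st()
f=ctrl.grab_frame('scene');np.save('/tmp/x.npy',f['image']);p=proj(f,[.62,-.055,.03]);print(p)
u,v=p.astype(int);crop(f,'c7',u-50,v-45,u+50,v+45,6);print(u-50,v-45)
"
```

```text
time: 8.45
eef_pos: [0.5484, -0.0471, 0.0139]
eef_rot: [-0.004, 0.079, 0.997, 0.0]
wrist_force: [-8.8, 1.4, 6.1]
width: 0.0847
t 8.45 tcp [ 0.5484 -0.0471  0.0139] toolx [-0.988  0.157  0.009] tooly [ 0.157  0.988 -0.   ] F [-8.8  1.4  6.1] w 0.0847 q [-0.2   0.36 -0.42  0.8  -0.   -0.05]
[214.34901617 200.38892116]
164 155
```

View pics/c7.png

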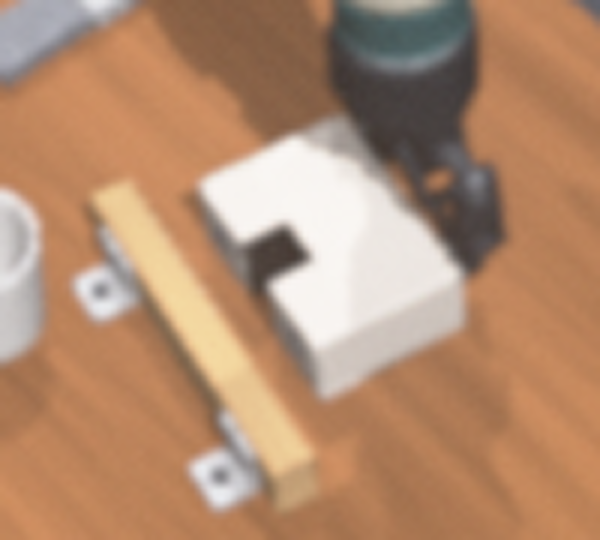

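The scene view shows the mould parallel to the fence and clear of it. Its top corners are (200,187), (318,347) and (462,270), and the fence's top front edge runs from (130,183) to (314,461).

```bash
python3 -c "
from h import *
f=ctrl.grab_frame('scene')
pose(f,[(200,187),(318,347),(462,270)],[(.045,-.065),(.045,.065),(-.045,.065)],164,155,6)
print('fence by scene',fit([(-.012,-.105),(-.012,.105),(.012,-.105),(.012,.105)],[w(f,cp(u,v,164,155,6),.05) for u,v in [(130,183),(314,461),(93,195),(275,487)]]))
go(.50,-.037,.014,170.96)
"
```

```text
mould [ 0.6026 -0.0521] -7.8 res 0.0029 | in fence frame x -0.0751 y -0.0066 yaw err 1.24
fence by scene (array([ 0.68941883, -0.05271312]), np.float64(-10.256573935099935), np.float64(0.003326729928867969))
t 8.55 tcp [ 0.5504 -0.0475  0.0139] toolx [-0.988  0.157  0.005] tooly [0.157 0.988 0.   ] F [-4.   0.6  2.5] w 0.0848 q [-0.2   0.36 -0.42  0.79 -0.   -0.05]
slide [0.0515 0.0024 0.0002] roll 0.0
```

```bash
python3 -m handwheel '[{"slide":[-0.003,0,0],"roll":0},{"slide":[-0.006,0,0],"roll":0},{"slide":[-0.009,0,0],"roll":0},{"slide":[-0.012,0,0],"roll":0},{"slide":[-0.015,0,0],"roll":0},{"slide":[-0.017,0,0],"roll":0},{"slide":[-0.019,0,0],"roll":0},{"slide":[-0.021,0,0],"roll":0},{"slide":[-0.021,0,0],"roll":0}]'
python3 -m handwheel '[{"slide":[-0.001,0,0],"roll":0},{"slide":[-0.002,0,0],"roll":0},{"slide":[-0.003,0,0],"roll":0},{"slide":[-0.003,0,0],"roll":0}]'
```

```text
time: 9.3
eef_pos: [0.5714, -0.0508, 0.0138]
eef_rot: [-0.002, 0.079, 0.997, 0.0]
wrist_force: [-4.9, 0.6, 2.0]
width: 0.0848
time: 9.63
eef_pos: [0.5747, -0.0513, 0.0138]
eef_rot: [-0.002, 0.079, 0.997, 0.0]
wrist_force: [-5.0, 0.2, 1.8]
width: 0.0849
```

```bash
python3 -m handwheel '[{"slide":[-0.001,0,0],"roll":0},{"slide":[-0.002,0,0],"roll":0},{"slide":[-0.002,0,0],"roll":0}]'; python3 -c "
from h import *
go(.5775,-.0515,.014,170.96)"
```

```text
time: 9.88
eef_pos: [0.5755, -0.0514, 0.0138]
eef_rot: [-0.003, 0.079, 0.997, 0.0]
wrist_force: [-7.7, 0.2, 4.7]
width: 0.085
t 9.88 tcp [ 0.5755 -0.0514  0.0138] toolx [-0.988  0.157  0.006] tooly [0.157 0.988 0.   ] F [-7.7  0.2  4.7] w 0.085 q [-0.2   0.4  -0.37  0.81 -0.   -0.04]
slide [-0.002   0.0003 -0.0002] roll 0.0
```

Forward motion has slowed and force is rising, which suggests first contact with the fence. I'll press on in small steps.

```bash
python3 -m handwheel '[{"slide":[-0.001,0,0],"roll":0},{"slide":[-0.002,0,0],"roll":0},{"slide":[-0.002,0,0],"roll":0}]';python3 -m handwheel '[{"slide":[-0.001,0,0],"roll":0},{"slide":[-0.002,0,0],"roll":0},{"slide":[-0.002,0,0],"roll":0}]'; python3 -c "
from h import *
st()
f=ctrl.grab_frame('scene');crop(f,'c8',154,150,254,245,6)"
```

```text
time: 10.13
eef_pos: [0.5753, -0.0514, 0.0138]
eef_rot: [-0.005, 0.079, 0.997, 0.0]
wrist_force: [-12.7, 2.4, 9.4]
width: 0.0852
time: 10.38
eef_pos: [0.5752, -0.0514, 0.0136]
eef_rot: [-0.007, 0.079, 0.997, 0.0]
wrist_force: [-16.1, 2.7, 12.5]
width: 0.0851
t 10.38 tcp [ 0.5752 -0.0514  0.0136] toolx [-0.988  0.157  0.014] tooly [ 0.157  0.988 -0.   ] F [-16.1   2.7  12.5] w 0.0851 q [-0.2   0.4  -0.36  0.82 -0.   -0.04]
```

View pics/c8.png

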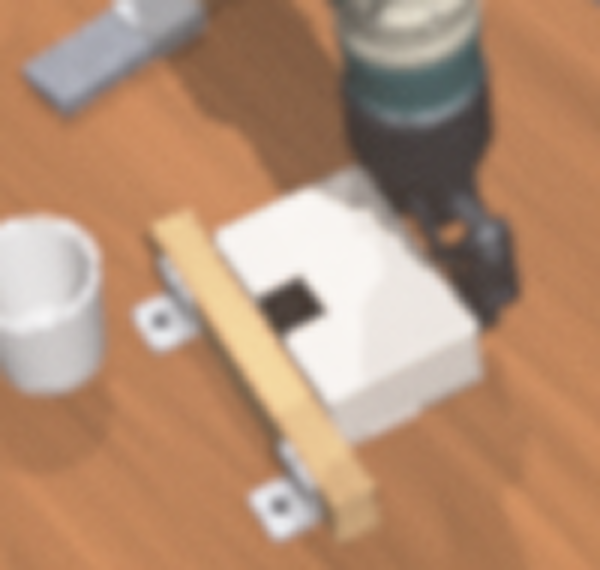

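Force climbs to 16 N with no further motion, so the face is against the fence along its length. It lies well inside both ends. I'll retreat and check from above.

```bash
python3 -m handwheel '[{"slide":[0.004,0,0],"roll":0},{"slide":[0.010,0,0],"roll":0},{"slide":[0.03,0,0],"roll":0},{"slide":[0.05,0,0],"roll":0},{"slide":[0.06,0,-0.04],"roll":0},{"slide":[0.08,0.03,-0.08],"roll":0},{"slide":[0.1,0.07,-0.12],"roll":0},{"slide":[0.11,0.11,-0.15],"roll":0},{"slide":[0.11,0.15,-0.15],"roll":0},{"slide":[0.11,0.19,-0.15],"roll":0},{"slide":[0.11,0.23,-0.15],"roll":0},{"slide":[0.11,0.27,-0.15],"roll":0}]'
python3 -m handwheel '[{"slide":[0,0.04,0],"roll":0},{"slide":[0,0.08,0],"roll":0},{"slide":[0,0.12,0],"roll":0},{"slide":[0,0.12,0],"roll":0}]'
python3 -c "
from h import *
st()
f=ctrl.grab_frame('top');crop(f,'c9',240,115,340,210,6)"
```

```text
time: 11.43
eef_pos: [0.5146, 0.2081, 0.166]
eef_rot: [0.003, 0.079, 0.997, 0.001]
wrist_force: [-0.2, -0.5, -0.4]
width: 0.0849
time: 11.77
eef_pos: [0.5341, 0.3314, 0.1646]
eef_rot: [0.003, 0.076, 0.997, 0.003]
wrist_force: [0.2, 0.2, 0.0]
width: 0.0849
t 11.77 tcp [0.5341 0.3314 0.1646] toolx [-0.989  0.151 -0.005] tooly [0.151 0.989 0.007] F [0.2 0.2 0. ] w 0.0849 q [ 0.45  0.32 -0.12  1.13  0.    0.6 ]
```

View pics/c9.png

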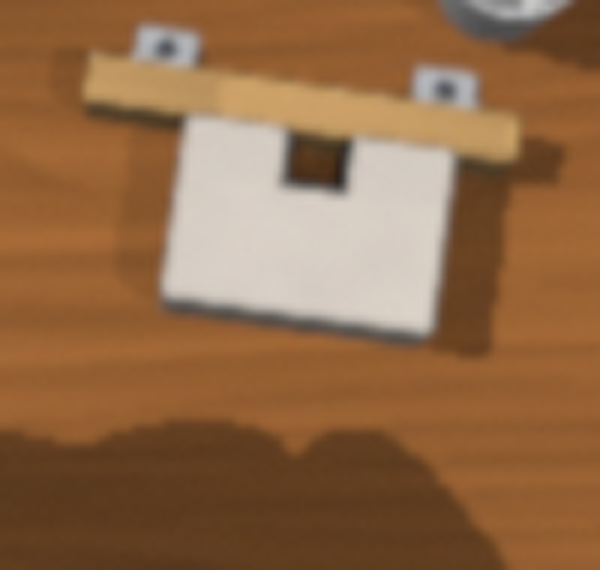

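The final top view shows the mould's front edge, (185,116) to (456,154), lying on the fence's front edge, with no dark strip showing between them. It's clear of both fence ends at x = 84 and x = 516. I'll check the other things against the first image and hand in.

```bash
python3 -c "
from h import *
f=ctrl.grab_frame('top');a=cv2.imread('pics/top0.png').astype(int);b=f['image'].astype(int)
for n,(u,v) in dict(sponge=(181,151),brush=(377,176),tub=(326,107)).items():
    s=np.s_[v-25:v+25,u-25:u+25]; print(n,np.abs(a[s]-b[s]).mean().round(1))
pose(f,[(185,116),(456,154),(433,335),(163,299)],[(.045,.065),(.045,-.065),(-.045,-.065),(-.045,.065)],240,115,6)
ctrl.sign_off()"
```

```text
sponge 3.3
brush 3.8
tub 3.6
mould [ 0.63   -0.0604] -8.79 res 0.0014 | in fence frame x -0.0467 y -0.0105 yaw err 0.25
the job is handed in; nothing more can be done
```

The mould is flush against the fence with the channel face towards it, and the job is handed in at about 12 s of the 72 s allowed. I turned it clockwise about 98° by pushing one corner with the fingertips. I then pushed it up to the fence with both open fingertips on its back face, sliding it the whole way.

**Squared while clear:** After the turn, the top camera put the mould 0.6° off square with a gap of about 38 mm. Midway through the push, at a gap of about 26 mm, the oblique scene camera read 1.2° off. That reading is rougher: fit errors were about 3 mm, and it put the fence's own angle 1.2° off the top camera's value.

**Flush:** At the fence, the force rose to 16 N with no further movement. The last top view shows no gap, a yaw error of 0.25° and the face about 10 mm off the fence's middle. That leaves roughly 30 mm of fence beyond the nearer end of the face. The computed pose puts the face 1.7 mm short of the fence, within the roughly 2 mm calibration error.

**Left alone:** Around the sponge, brush and tub, the last image matches the first apart from small differences at noise level. I retracted the arm clear of everything before handing in.

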